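Consolidate the lidded sample tins and stack the emptied carrier

ROBOT

A 6-joint arm with a two-finger parallel gripper is mounted at the origin on a cart in front of the work surface, level with it; the furniture and walls round the work are solid. World frame = base frame: x ahead of the robot, y to its left, z up, the work surface at z = 0. Lengths are in mm, angles in rad, forces in N, time in s.
With the tool pointing down it reaches from about 275 to 1000 mm from the base axis. Payload 8.4 kg.
Tool frame: the origin (TCP) lies midway between the tips of the shut fingers; the grasp point (between the pads) lies 19 mm behind it (arm.grip_point_offset is the distance from the TCP to the grasp point, in mm); z points along the fingers, y is the direction in which the jaws open and shut (so a half turn about z gives the same grasp; the last joint's range is limited). The gripper opens to 85 mm and grips with 20 to 120 N. Pads are 22 mm wide; open, the fingers measure 114 mm over their backs; the gripper's body (76 mm by 85 mm) begins 54 mm behind the grasp point. The pads swing forward as they close: fully open they stand 13 mm farther back than shut.
Start: joints at [-1.255, 0.353, 1.633, -0, 1.155, -0.002], TCP at [195.297, -593.706, 231.281] pointing down, gripper open.
Joint ranges: [-2.63, 2.63], [-0.92, 2.1], [0.06, 2.66], [-1.3, 4.44], [0, 2.69], [-3.02, 3.02]. Speed limits (rad/s): [2.22, 2.22, 2.79, 3.14, 3.14, 3.14].

INTERFACE

Orientations are given as a rotation vector (axis times angle).
In Python, from station import arm, optics, workorder gives the robot as it stands.
- The arm moves only by the tool carry_out, never from a script. Its argument "plan" is a list of rows, each a list of 7 numbers: the turn, a rotation vector about the world's x, y, z in degrees, then the shift along the world's x, y, z in cm, then the finger opening in cm, from 0 to 8.54. A call has 1 to 12 rows; each row is the pose to reach, as a shift and turn from the pose commanded when the call began; what a row does not reach only later rows make up. A row lasts 1/10 s, in which the tool goes at most 50 mm and 8.59 degrees, less where a joint would pass 70% of its speed; a pose out of reach is approached as far as the arm can. A call with a gripper value outside its range is refused whole. The fingers move at their own pace and stop on an object; "squeeze" is the grip in N (left out, the last holds). Time passes only in rows, so rows that repeat a pose let the fingers close. It gives the time, the measured TCP pose, the force and the opening at its end, in the units of the state.
- arm.read_state(): the state, without advancing time (a new reading comes with each control period).
- optics.grab_frame(name): name is "scene" or "top" or "wrist"; returns the picture (480x640x3 uint8, red, green, blue); there is no depth.
- optics.calibration(name): a dict with "K" (3x3 intrinsics, pixels), "position" and "orientation" of the camera in the world. Camera axes: x right, y up, looking along -z (the intrinsics and any distortion apply to the point x, -y, -z); pixel columns grow to the right and rows downward; lengths in mm; the calibration is good to about 2 mm. A picture is of the moment at which its call begins: read the wrist's pose just before it. calibration takes no time and is no camera call; for the wrist camera it gives the pose at the moment of the call.
- workorder.hand_in(): hands the job in, once; it reports no verdict.
The state is a dict: "time_s": time; "joint_pos": joint angles; "dq": joint speeds; "effort": joint torques, N m; "ee_pos": TCP position; "orientation": TCP orientation; "wrist_force": force on the tool from outside, world axes, zero at the start; "moment": the same for the moment, N m; "gripper_width": finger opening in mm.
Only numpy, scipy, OpenCV 4.12 (cv2) and the standard library are available. Lean on these libraries where they do the work, as an engineer would, in place of code of your own. Each camera call takes 0.05 s, during which the arm holds its last target. There are 200 camera calls.

TASK

Move every lidded sample tin into the long four-pocket carrier, one standing upright in each pocket, and leave the open tins where they stand. Only when the long carrier is full, pick up the emptied two-pocket carrier and stack it squarely, the same way along, on the other two-pocket carrier, its feet inside the rim. Never tip a tin over.

Things in the scene. Friction and masses are not known exactly. Their poses are not given: they have to be found in the camera images.
- long_carrier: long carrier, the target: grey plastic tray on legs, 353 mm long (own x), 92 wide (own y), fixed to the bench. Origin: centre of footprint, bench level, z up. Four pockets in a row, about 84 mm square, centred at own x = -131, -44, 44, 131 mm, y = 0; floor at z = 39 mm; rim and dividers 8 mm higher. One pocket starts filled, three free.
- spare_carrier: empty two-pocket carrier, fixed to the bench; same shape as the loose one: 190 mm long (own x), 92 wide, origin at centre of footprint, bench level, z up; pocket floors at z = 39 mm, rim 8 mm higher, rib between the pockets. The loose one's legs stand on its pocket floors inside the rim, 8 mm play all round; stacked, its origin is 39 mm above this one.
- short_carrier: loose two-pocket carrier, 0.25 kg, grey, 190 mm long (own x), 92 wide (own y), starts with 2 lidded tins. Origin: centre of footprint, leg bottoms, z up. Pockets 84 mm square at own x = +-49 mm, floor z = 39, outer rim to z = 47. Grip between them: upright rib 14 mm thick (own x), 82 long (own y), z = 39 to 67. Legs 34 mm high, outer faces x = +-82, y = +-34.
- tin_0: lidded sample tin, a plain pale-grey aluminium drum closed by a flat lid with a small tag on top: 65 mm across (67 over the lid), 44 mm high, 0.055 kg (up to 1.3 times that), lid fixed on. Origin: centre of the underside, z up. Starts in one pocket of the long carrier, where it belongs.
- tin_1: lidded sample tin, a plain pale-grey aluminium drum closed by a flat lid with a small tag on top: 65 mm across (67 over the lid), 44 mm high, 0.055 kg (up to 1.3 times that), lid fixed on. Origin: centre of the underside, z up. Starts in a pocket of the loose two-pocket carrier.
- tin_2: lidded sample tin, a plain pale-grey aluminium drum closed by a flat lid with a small tag on top: 65 mm across (67 over the lid), 44 mm high, 0.055 kg (up to 1.3 times that), lid fixed on. Origin: centre of the underside, z up. Starts in the other pocket of the loose two-pocket carrier.
- tin_3: lidded sample tin, a plain pale-grey aluminium drum closed by a flat lid with a small tag on top: 65 mm across (67 over the lid), 44 mm high, 0.055 kg (up to 1.3 times that), lid fixed on. Origin: centre of the underside, z up. Starts on the bench.
- open_tin_0: look-alike that stays where it is: an empty aluminium tin without a lid, 67 mm across, 42 mm high, open at the top, standing on the bench. Origin: centre of the underside, z up.
- open_tin_1: a second open tin like the first, stays where it is; standing on the bench. Origin: centre of the underside, z up.
Things that resemble listed ones, but are neither listed nor needed, are in the scene too. Leave any pink or turquoise look-alike of the tin_1 alone. Leave any blue look-alike of the tin_3 alone.

How it is judged (in metres and radians):
On the way, in this order (a step that is already met when the one before it is completed fails the run):
1. all four lidded tins stand in the pockets of the long carrier (x of tin_0 in the frame of long_carrier between -0.145 and 0.145 m and y of tin_0 in the frame of long_carrier between -0.013 and 0.013 m and z of tin_0 in the frame of long_carrier between 0.036 and 0.042 m and angle between each of tin_0, tin_1, tin_2, tin_3's own z axis and vertical below 0.06 rad and linear speed of each of tin_0, tin_1, tin_2, tin_3 below 0.02 m/s and x of tin_1 in the frame of long_carrier between -0.145 and 0.145 m and y of tin_1 in the frame of long_carrier between -0.013 and 0.013 m and z of tin_1 in the frame of long_carrier between 0.036 and 0.042 m and x of tin_2 in the frame of long_carrier between -0.145 and 0.145 m and y of tin_2 in the frame of long_carrier between -0.013 and 0.013 m and z of tin_2 in the frame of long_carrier between 0.036 and 0.042 m and x of tin_3 in the frame of long_carrier between -0.145 and 0.145 m and y of tin_3 in the frame of long_carrier between -0.013 and 0.013 m and z of tin_3 in the frame of long_carrier between 0.036 and 0.042 m), for 0.2 s.
2. then the emptied carrier is stacked on the other two-pocket carrier (horizontal distance between short_carrier and spare_carrier below 0.015 m and angle between the x axis of short_carrier and the x axis of spare_carrier, either way round below 0.12 rad and z of short_carrier in the frame of spare_carrier between 0.036 and 0.042 m and angle between short_carrier's own z axis and vertical below 0.05 rad and linear speed of short_carrier below 0.02 m/s), for 0.2 s.
At the end, for the whole second after the job is handed in: Four lidded tins upright (0.06 rad) on the long carrier's pocket floors, within 13 mm of its centre line, 3 mm in height. Emptied carrier stacked level on the other: centres within 15 mm, axes 0.12 rad, height 3 mm. Open tins within 20 mm of their starts. All at rest, released (all of step 1 and all of step 2 and distance of each of open_tin_0, open_tin_1 from where it was at the start of the episode below 0.02 m); the robot touches nothing.
It fails at once if an open tin is pushed or carried more than 20 mm from its place (distance of any of open_tin_0, open_tin_1 from where it was at the start of the episode above 0.02 m).
It fails at once if a lidded tin is tipped over (tilted more than 0.6 rad) (angle between any of tin_0, tin_1, tin_2, tin_3's own z axis and vertical above 0.6 rad).
It also fails if it takes over 99 s, if anything falls off the work surface, if the arm or the gripper's body presses on something with over 40 N, if the wrist force passes 120 N, or if a joint passes its speed limit or range.

## Working session

There is one attempt and no reset: what is moved stays moved. The work goes in short steps, Python scripts to look and compute and a tool call to move; the robot and the scene stay as the last step left them, time stands still between calls to the robot, and variables do not carry over. Pictures are saved under pics/ and viewed, about 12 in all and at most 16, crops included, and the job is handed in when it is done.

Besides the shell and the picture viewer there is one more tool, called after ">>>" as name(argument=value, ...), one argument or row to a line, values as JSON. carry_out: Moves the arm, as the interface text tells. Its arguments: {"type":"object","properties":{"plan":{"type":"array","items":{"type":"array","items":{"type":"number"}}},"squeeze":{"type":"number"}},"required":["plan"]}

```bash
ls; mkdir -p pics; python3 - <<'E'
from station import arm, optics
import cv2, numpy as np
s=arm.read_state(); print(s['time_s'],s['ee_pos'],s['orientation'],s['gripper_width'],arm.grip_point_offset)
for n in ("top","scene"):
    c=optics.calibration(n); print(n,c)
    cv2.imwrite(f"pics/{n}0.png",optics.grab_frame(n)[:,:,::-1])
E
```

```text
pics
0.0 [ 195.13539865 -593.26635698  230.54468531] [-3.10065085e+00 -4.96910443e-01  3.83452452e-04] 85.58569033616479 18.700000000000003
top {'K': array([[466.90267779,   0.        , 317.99683904],
       [  0.        , 466.90267779, 226.40025277],
       [  0.        ,   0.        ,   1.        ]]), 'position': array([ 350.82651299,  -29.05256238, 1389.26186236]), 'orientation': array([ 0.0933491 , -0.09136982, -1.54380967])}
scene {'K': array([[496.74362677,   0.        , 321.77582315],
       [  0.        , 496.74362677, 238.51423531],
       [  0.        ,   0.        ,   1.        ]]), 'position': array([ -137.47357114, -1205.76697371,   651.71988507]), 'orientation': array([ 1.13438611, -0.30690379, -0.42836151])}
```

View pics/top0.png

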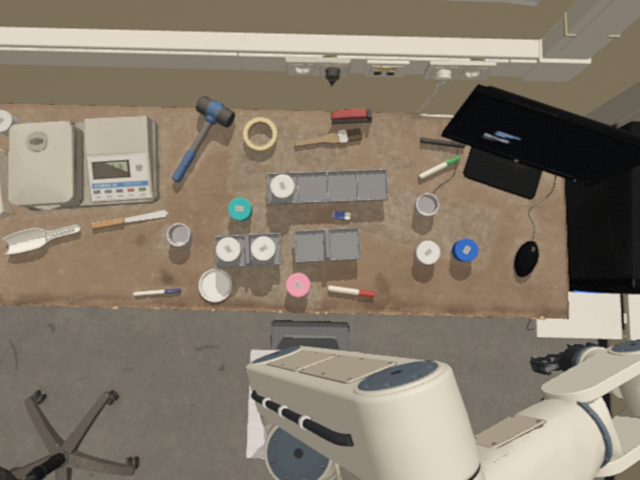

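View pics/scene0.png

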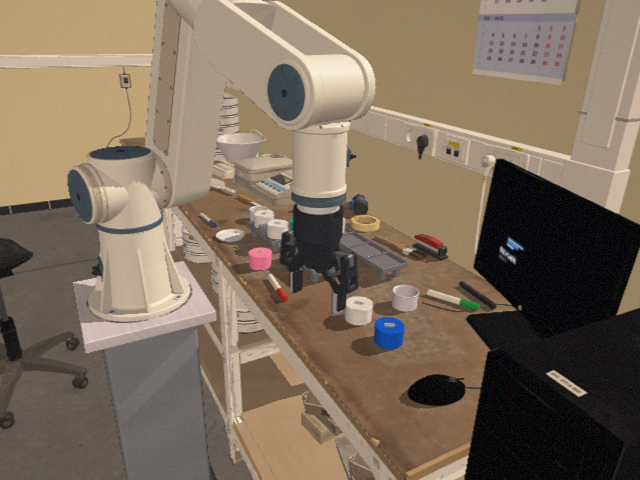

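Top view: long carrier at about (326,187), with a tin at (282,186). The two-pocket carrier at (248,249) holds lidded tins at (228,249) and (263,248), and the empty spare carrier is at (327,245). A white lidded tin stands at (428,252), open tins at (427,204) and (178,235). Look-alikes are turquoise (240,209), pink (298,285) and blue (466,250), and there is a dish at (215,286). I'll enlarge and measure.

```bash
cat > h.py <<'E'
import numpy as np, cv2
from scipy.spatial.transform import Rotation as R
from station import arm, optics
def ray(c,px):
    K=c['K']; px=np.atleast_2d(np.asarray(px,float))
    d=np.c_[(px[:,0]-K[0,2])/K[0,0],-(px[:,1]-K[1,2])/K[1,1],-np.ones(len(px))]
    return R.from_rotvec(c['orientation']).apply(d)
def plane(c,px,z):
    d=ray(c,px); p=np.asarray(c['position']); return p+d*((z-p[2])/d[:,2])[:,None]
def proj(c,P):
    q=R.from_rotvec(c['orientation']).inv().apply(np.atleast_2d(P)-c['position']); K=c['K']
    return np.c_[K[0,2]+K[0,0]*q[:,0]/-q[:,2],K[1,2]+K[1,1]*q[:,1]/q[:,2]]
def snap(n,f):
    c=optics.calibration(n); im=optics.grab_frame(n)[:,:,::-1].copy(); cv2.imwrite(f"pics/{f}.png",im); return c,im
E
python3 - <<'E'
from h import *
c=optics.calibration('top'); im=cv2.imread('pics/top0.png')
roi=im[160:310,160:480]; cv2.imwrite('pics/crop0.png',cv2.resize(roi,None,fx=2.5,fy=2.5,interpolation=cv2.INTER_CUBIC))
hsv=cv2.cvtColor(im,cv2.COLOR_BGR2HSV)
m=((hsv[...,2]>185)&(hsv[...,1]<50)).astype(np.uint8)
m[:160]=0;m[310:]=0
n,l,st,ce=cv2.connectedComponentsWithStats(m)
for i in range(1,n):
    if st[i,4]>60: print(st[i],ce[i].round(1),plane(c,ce[i],44).round(0),plane(c,ce[i],83).round(0))
for nm,pts,z in (('long',[(267,172),(386,171),(387,200),(268,203)],47),('short',[(217,234),(281,234),(281,264),(217,267)],47),('spare',[(294,231),(358,230),(359,259),(295,262)],47)):
    print(nm,plane(c,pts,z).round(0)[:,:2].tolist())
E
```

```text
[   9  160   63   40 1924] [ 42.5 175.3] [[641. 788.  44.]] [[633. 764.  83.]]
[ 87 160  62  26 534] [125.  172.1] [[657. 546.  44.]] [[648. 530.  83.]]
[420 162  27  15 122] [433.2 169. ] [[ 689. -360.   44.]] [[ 679. -351.   83.]]
[270 175  24  23 403] [281.9 185.5] [[628.  83.  44.]] [[620.  80.  83.]]
[ 91 186  60  15 442] [121.  193.6] [[592. 553.  44.]] [[585. 536.  83.]]
[125 210  42  12 220] [146.8 215.9] [[528. 473.  44.]] [[523. 459.  83.]]
[ 55 225  25  10 107] [ 69.  229.4] [[483. 696.  44.]] [[479. 675.  83.]]
[  6 232  40  22 446] [ 26.5 244. ] [[438. 815.  44.]] [[436. 791.  83.]]
[216 237  24  24 433] [227.7 248.7] [[439. 233.  44.]] [[436. 226.  83.]]
[251 236  24  24 431] [262.7 247.9] [[444. 133.  44.]] [[441. 128.  83.]]
[417 241  23  23 407] [427.9 251.9] [[ 444. -344.   44.]] [[ 442. -335.   83.]]
[199 269  29  33 509] [210.  287.3] [[328. 279.  44.]] [[328. 270.  83.]]
[328 286  31   8 137] [343.3 289.3] [[ 331. -102.   44.]] [[ 332. -100.   83.]]
[133 290  31   5  99] [148.  291.9] [[310. 455.  44.]] [[311. 441.  83.]]
[568 292  53  18 852] [593.3 301.2] [[ 316. -814.   44.]] [[ 317. -792.   83.]]
[628 295  12  15 167] [633.9 301.9] [[ 316. -930.   44.]] [[ 317. -904.   83.]]
long [[667.0, 128.0], [679.0, -221.0], [592.0, -224.0], [575.0, 122.0]]
short [[481.0, 266.0], [485.0, 81.0], [399.0, 78.0], [386.0, 261.0]]
spare [[495.0, 44.0], [502.0, -141.0], [419.0, -145.0], [405.0, 38.0]]
```

View pics/crop0.png

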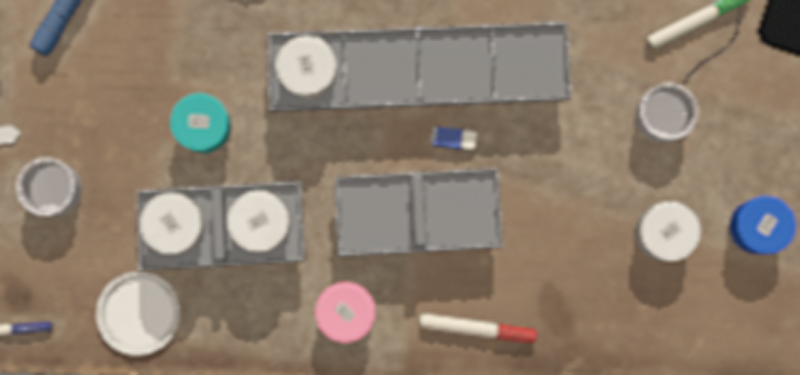

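Candidates for tin_3 are the white lidded tin (428,252), the blue one (466,250) and the pink one (298,285). The open tins at (427,204) and (178,235) have no lid. The crop confirms that (428,252) is the pale one with a flat lid and tag, so I'll go above it.

>>> carry_out(
  plan=[
    [0, 0, 74, 24.9, 24.9, 0, 8.54],
    [0, 0, 74, 24.9, 24.9, 0, 8.54],
    [0, 0, 74, 24.9, 24.9, 0, 8.54],
    [0, 0, 74, 24.9, 24.9, 0, 8.54],
    [0, 0, 74, 24.9, 24.9, 0, 8.54],
    [0, 0, 74, 24.9, 24.9, 0, 8.54],
    [0, 0, 74, 24.9, 24.9, 0, 8.54],
    [0, 0, 74, 24.9, 24.9, 0, 8.54],
    [0, 0, 74, 24.9, 24.9, 0, 8.54],
    [0, 0, 74, 24.9, 24.9, 0, 8.54],
    [0, 0, 74, 24.9, 24.9, 0, 8.54],
    [0, 0, 74, 24.9, 24.9, 0, 8.54],
  ],
  squeeze=30,
)

```text
time_s: 1.3
ee_pos: [444.0, -345.0, 231.2]
orientation: [-2.181, -2.26, 0.0]
wrist_force: [0.5, 0.1, -0.1]
gripper_width: 85.7
```

```bash
cat > tins.py <<'E'
import sys; from h import *
def lids(im,vmin=185):
    hsv=cv2.cvtColor(im,cv2.COLOR_BGR2HSV); m=((hsv[...,2]>vmin)&(hsv[...,1]<50)).astype(np.uint8)
    m=cv2.morphologyEx(m,cv2.MORPH_CLOSE,np.ones((5,5)))
    cs,_=cv2.findContours(m,cv2.RETR_EXTERNAL,cv2.CHAIN_APPROX_NONE)
    return [(cv2.fitEllipse(k),cv2.contourArea(k)) for k in cs if cv2.contourArea(k)>500]
if __name__=='__main__':
    c,im=snap('wrist',sys.argv[1]); s=arm.read_state()
    print(s['time_s'],s['ee_pos'].round(1),c['position'].round(1),'jawdir',R.from_rotvec(s['orientation']).as_matrix()[:,1:].T.round(3).tolist())
    for e,a in lids(im):
        print(np.round(e[0],1),np.round(e[1],0),a,[plane(c,e[0],z).round(1)[0,:2].tolist() for z in (44,83)])
E
python3 tins.py w1
```

```text
1.35 [ 444.  -345.   231.2] [ 441.2 -276.3  374.6] jawdir [[0.999, 0.036, -0.0], [-0.0, 0.0, -1.0]]
[552.3 243.9] [  8. 109.] 560.5 [[674.0, -359.7], [646.5, -349.9]]
[317.6 221.6] [68. 69.] 3643.0 [[444.8, -345.9], [444.4, -337.7]]
```

View pics/w1.png

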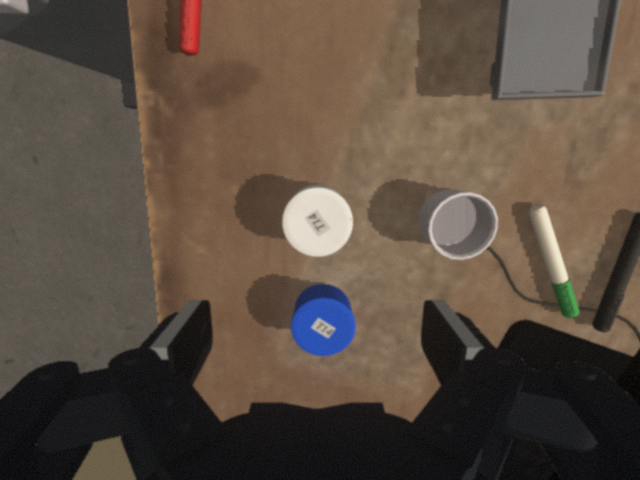

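tin_3 measures (444.8,-345.9) from the wrist and (444,-344) from the top camera, at a consistent size. Now descend and grasp.

>>> carry_out(
  plan=[
    [0, 0, 0, 0.05, -0.05, -5, 8.54],
    [0, 0, 0, 0.05, -0.05, -10, 8.54],
    [0, 0, 0, 0.05, -0.05, -15, 8.54],
    [0, 0, 0, 0.05, -0.05, -19, 8.54],
    [0, 0, 0, 0.05, -0.05, -21.7, 8.54],
    [0, 0, 0, 0.05, -0.05, -21.7, 8.54],
    [0, 0, 0, 0.05, -0.05, -21.7, 5],
    [0, 0, 0, 0.05, -0.05, -21.7, 5],
    [0, 0, 0, 0.05, -0.05, -21.7, 5],
    [0, 0, 0, 0.05, -0.05, -21.7, 5],
    [0, 0, 0, 0.05, -0.05, -21.7, 5],
    [0, 0, 0, 0.05, -0.05, -21.7, 5],
  ],
  squeeze=30,
)

```text
time_s: 2.55
ee_pos: [445.8, -346.1, 16.0]
orientation: [2.176, 2.262, 0.0]
wrist_force: [-1.3, -0.1, 9.1]
gripper_width: 63.4
```

>>> carry_out(
  plan=[
    [0, 0, 0, 0, 0, 2, 5],
    [0, 0, 0, 0, 0, 6, 5],
    [0, 0, 0, 0, 0, 11, 5],
    [0, 0, 0, 0, 0, 16, 5],
    [0, 0, 0, 4, 3.4, 16, 5],
    [0, 0, 0, 7.6, 6.6, 16, 5],
    [0, 0, 0, 11.4, 10, 16, 5],
    [0, 0, 0, 15.2, 13.2, 16, 5],
    [0, 0, 0, 18.5, 15, 16, 5],
    [0, 0, 0, 18.5, 15, 16, 5],
    [0, 0, 0, 18.5, 15, 16, 5],
  ],
)

```text
time_s: 3.65
ee_pos: [629.9, -194.5, 174.5]
orientation: [2.176, 2.266, -0.0]
wrist_force: [-0.7, 0.1, -0.6]
gripper_width: 63.2
```

```bash
python3 tins.py w2
```

```text
3.7 [ 629.2 -195.2  174.4] [ 626.8 -125.9  317.9] jawdir [[0.999, 0.039, -0.001], [-0.001, -0.0, -1.0]]
[317.2 380.5] [ 51. 184.] 6208.0 [[635.9, -330.2], [634.6, -301.1]]
[330.8 271.9] [ 27. 134.] 2293.5 [[642.8, -225.5], [640.5, -211.3]]
```

View pics/w2.png

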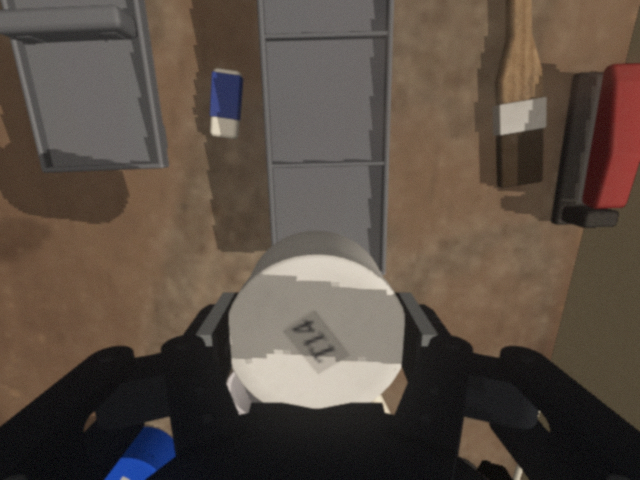

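The tin is held upright, and the dividers of the long carrier are visible at rows 36 and 162. I'll use them to fix its frame.

```bash
python3 - <<'E'
from h import *
c=optics.calibration('wrist'); im=cv2.imread('pics/w2.png')
g=cv2.cvtColor(im,cv2.COLOR_BGR2GRAY).astype(int)
print('col325 rows',[(r,g[r,315:335].mean().round()) for r in list(range(28,46))+list(range(154,172))])
for r in (80,130,200): print(r,g[r,250:285].tolist(),g[r,375:405].tolist())
print(plane(c,[(262,36.5),(390,34),(271,163),(385,162.5)],47).round(1)[:,:2].tolist())
E
```

```text
col325 rows [(28, np.float64(104.0)), (29, np.float64(104.0)), (30, np.float64(104.0)), (31, np.float64(100.0)), (32, np.float64(97.0)), (33, np.float64(100.0)), (34, np.float64(102.0)), (35, np.float64(99.0)), (36, np.float64(84.0)), (37, np.float64(65.0)), (38, np.float64(58.0)), (39, np.float64(69.0)), (40, np.float64(89.0)), (41, np.float64(101.0)), (42, np.float64(104.0)), (43, np.float64(104.0)), (44, np.float64(105.0)), (45, np.float64(104.0)), (154, np.float64(104.0)), (155, np.float64(104.0)), (156, np.float64(105.0)), (157, np.float64(105.0)), (158, np.float64(104.0)), (159, np.float64(99.0)), (160, np.float64(90.0)), (161, np.float64(77.0)), (162, np.float64(77.0)), (163, np.float64(91.0)), (164, np.float64(102.0)), (165, np.float64(100.0)), (166, np.float64(96.0)), (167, np.float64(100.0)), (168, np.float64(104.0)), (169, np.float64(105.0)), (170, np.float64(104.0)), (171, np.float64(104.0))]
80 [67, 70, 65, 64, 67, 66, 65, 64, 69, 67, 67, 69, 80, 91, 104, 109, 106, 93, 94, 104, 103, 103, 105, 105, 98, 101, 103, 103, 103, 101, 102, 101, 102, 103, 108] [72, 74, 71, 74, 72, 70, 78, 73, 65, 60, 58, 66, 77, 94, 103, 109, 107, 102, 100, 100, 102, 101, 107, 107, 112, 110, 109, 107, 109, 110]
130 [70, 68, 68, 70, 72, 69, 76, 70, 72, 74, 72, 73, 70, 70, 74, 81, 93, 102, 107, 103, 94, 97, 99, 101, 101, 104, 106, 104, 100, 98, 104, 99, 102, 103, 98] [79, 77, 72, 72, 75, 74, 76, 68, 61, 61, 74, 85, 100, 107, 108, 104, 102, 99, 100, 100, 101, 98, 100, 101, 98, 102, 100, 99, 103, 104]
200 [72, 70, 73, 73, 69, 70, 68, 68, 64, 71, 71, 70, 72, 72, 74, 76, 73, 73, 72, 78, 95, 103, 105, 104, 99, 95, 101, 103, 106, 102, 104, 102, 104, 104, 104] [68, 73, 73, 70, 69, 65, 58, 57, 69, 87, 102, 110, 114, 106, 105, 104, 103, 104, 104, 105, 106, 102, 103, 102, 103, 105, 105, 106, 103, 103]
[[585.9, -55.9], [673.4, -50.9], [592.5, -140.3], [677.8, -136.5]]
```

>>> carry_out(
  plan=[
    [0, 0, 1, 0.7, 1.2, 0, 5],
    [0, 0, 1, 0.7, 1.2, -5, 5],
    [0, 0, 1, 0.7, 1.2, -9, 5],
    [0, 0, 1, 0.7, 1.2, -11, 5],
    [0, 0, 1, 0.7, 1.2, -11.8, 5],
    [0, 0, 1, 0.7, 1.2, -11.8, 5],
    [0, 0, 1, 0.7, 1.2, -11.8, 8.54],
    [0, 0, 1, 0.7, 1.2, -11.8, 8.54],
    [0, 0, 1, 0.7, 1.2, -11.8, 8.54],
    [0, 0, 1, 0.7, 1.2, -11.8, 8.54],
    [0, 0, 1, 0.7, 1.2, -7, 8.54],
    [0, 0, 1, 0.7, 1.2, -1, 8.54],
  ],
)

```text
time_s: 4.9
ee_pos: [635.4, -182.8, 153.8]
orientation: [-2.156, -2.28, 0.003]
wrist_force: [1.6, -0.9, 1.1]
gripper_width: 85.4
```

>>> carry_out(
  plan=[
    [0, 0, 0, -2, 2, 4, 8.54],
    [0, 0, 0, -19.6, 31, 8, 8.54],
    [0, 0, 0, -19.6, 31, 8, 8.54],
    [0, 0, 0, -19.6, 31, 8, 8.54],
    [0, 0, 0, -19.6, 31, 8, 8.54],
    [0, 0, 0, -19.6, 31, 8, 8.54],
    [0, 0, 0, -19.6, 31, 8, 8.54],
    [0, 0, 0, -19.6, 31, 8, 8.54],
    [0, 0, 0, -19.6, 31, 8, 8.54],
    [0, 0, 0, -19.6, 31, 8, 8.54],
    [0, 0, 0, -19.6, 31, 8, 8.54],
    [0, 0, 0, -19.6, 31, 8, 8.54],
  ],
)

```text
time_s: 6.1
ee_pos: [441.4, 125.9, 234.1]
orientation: [2.16, 2.281, -0.0]
wrist_force: [-0.8, 0.5, 0.3]
gripper_width: 85.0
```

```bash
python3 tins.py w3
```

```text
6.15 [441.3 125.8 234.1] [437.2 194.5 377.6] jawdir [[0.999, 0.054, -0.0], [-0.0, -0.0, -1.0]]
[512.9 290.9] [64. 77.] 3860.0 [[645.4, 63.2], [621.0, 78.5]]
[316.9 228.6] [75. 77.] 4509.5 [[441.9, 117.2], [441.4, 126.3]]
[ 29.7 295.3] [ 67. 281.] 11570.5 [[152.0, 31.1], [185.4, 50.2]]
[317.3 106.1] [84. 90.] 5936.0 [[436.2, 228.4], [436.3, 224.4]]
[206.8  42.9] [ 85. 104.] 5455.0 [[339.9, 273.3], [351.2, 264.1]]
```

View pics/w3.png

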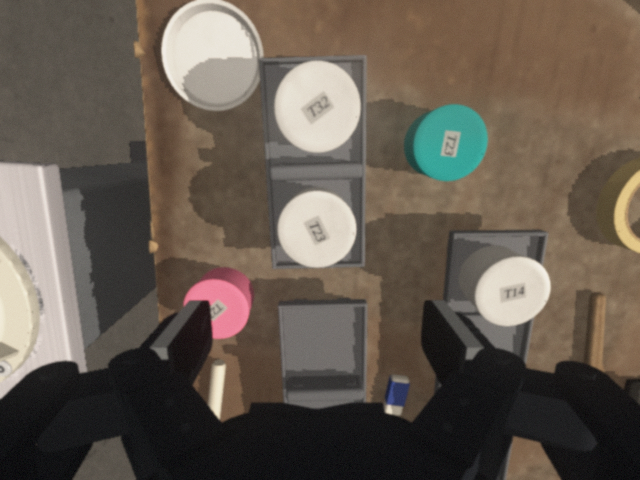

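Wrist view: lidded tins T23 at (317,229) and T32 at (317,106) sit in the loose carrier. The pink, turquoise and dish look-alikes are clear of it. The nearer tin measures (441.4,126.3), against (441,128) from the top camera. Grasping it now.

>>> carry_out(
  plan=[
    [0, 0, 0, 0, 0.05, -5, 8.54],
    [0, 0, 0, 0, 0.05, -10, 8.54],
    [0, 0, 0, 0, 0.05, -15, 8.54],
    [0, 0, 0, 0, 0.05, -18, 8.54],
    [0, 0, 0, 0, 0.05, -18, 8.54],
    [0, 0, 0, 0, 0.05, -18, 5],
    [0, 0, 0, 0, 0.05, -18, 5],
    [0, 0, 0, 0, 0.05, -18, 5],
    [0, 0, 0, 0, 0.05, -18, 5],
    [0, 0, 0, 0, 0.05, -18, 5],
    [0, 0, 0, 0, 0.05, -18, 5],
    [0, 0, 0, 0, 0.05, -17, 5],
  ],
)

```text
time_s: 7.35
ee_pos: [440.7, 127.3, 64.8]
orientation: [2.158, 2.283, 0.0]
wrist_force: [-0.1, -0.5, 0.1]
gripper_width: 63.3
```

>>> carry_out(
  plan=[
    [0, 0, 0, 0, 0, 4, 5],
    [0, 0, 0, 0, 0, 9, 5],
    [0, 0, 0, 0, 0, 12.5, 5],
    [0, 0, 0, 19.1, -22.4, 12.5, 5],
    [0, 0, 0, 19.1, -22.4, 12.5, 5],
    [0, 0, 0, 19.1, -22.4, 12.5, 5],
    [0, 0, 0, 19.1, -22.4, 12.5, 5],
    [0, 0, 0, 19.1, -22.4, 12.5, 5],
    [0, 0, 0, 19.1, -22.4, 12.5, 5],
    [0, 0, 0, 19.1, -22.4, 12.5, 5],
    [0, 0, 0, 19.1, -22.4, 12.5, 5],
    [0, 0, 0, 19.1, -22.4, 12.5, 5],
  ],
)

```text
time_s: 8.55
ee_pos: [631.0, -96.0, 189.7]
orientation: [-2.158, -2.283, 0.0]
wrist_force: [0.1, 0.3, -1.4]
gripper_width: 63.7
```

```bash
python3 -c "
from h import *
s=arm.read_state();print(s['ee_pos'],s['gripper_width'],s['orientation'])
snap('top','top1')"
```

```text
[630.99252592 -96.04477433 189.6754871 ] 63.74887478946052 [-2.15767554e+00 -2.28254463e+00  1.78010438e-04]
```

>>> carry_out(
  plan=[
    [0, 0, 0, 0.1, 0, -5, 5],
    [0, 0, 0, 0.1, 0, -10, 5],
    [0, 0, 0, 0.1, 0, -12.6, 5],
    [0, 0, 0, 0.1, 0, -13.4, 5],
    [0, 0, 0, 0.1, 0, -13.4, 5],
    [0, 0, 0, 0.1, 0, -13.4, 8.54],
    [0, 0, 0, 0.1, 0, -13.4, 8.54],
    [0, 0, 0, 0.1, 0, -13.4, 8.54],
    [0, 0, 0, 0.1, 0, -13.4, 8.54],
    [0, 0, 0, 0.1, 0, -9, 8.54],
    [0, 0, 0, 0.1, 0, -4, 8.54],
    [0, 0, 0, 0.1, 0, 1, 8.54],
  ],
)

```text
time_s: 9.8
ee_pos: [632.3, -96.6, 200.6]
orientation: [-2.158, -2.282, 0.001]
wrist_force: [0.5, 0.1, -0.5]
gripper_width: 85.4
```

>>> carry_out(
  plan=[
    [0, 0, 0, -19.5, 32.2, 4, 8.54],
    [0, 0, 0, -19.5, 32.2, 4, 8.54],
    [0, 0, 0, -19.5, 32.2, 4, 8.54],
    [0, 0, 0, -19.5, 32.2, 4, 8.54],
    [0, 0, 0, -19.5, 32.2, 4, 8.54],
    [0, 0, 0, -19.5, 32.2, 4, 8.54],
    [0, 0, 0, -19.5, 32.2, 4, 8.54],
    [0, 0, 0, -19.5, 32.2, 4, 8.54],
    [0, 0, 0, -19.5, 32.2, 4, 8.54],
    [0, 0, 0, -19.5, 32.2, 4, 8.54],
  ],
)

```text
time_s: 10.8
ee_pos: [437.6, 225.7, 239.5]
orientation: [2.156, 2.284, 0.001]
wrist_force: [0.1, 0.2, -0.0]
gripper_width: 85.3
```

```bash
python3 tins.py w4
```

```text
10.85 [437.9 225.  239.3] [433.2 294.3 383. ] jawdir [[0.998, 0.057, 0.0], [0.0, -0.0, -1.0]]
[ 34.4 320. ] [ 77. 164.] 7609.0 [[144.8, 99.0], [178.0, 121.4]]
[315.2 229.3] [73. 75.] 4322.0 [[436.9, 215.0], [436.5, 224.1]]
[214.6 152.8] [73. 92.] 4011.0 [[339.2, 282.5], [350.0, 283.9]]
[373.4  47.4] [74. 82.] 4761.5 [[477.8, 378.9], [472.6, 369.2]]
```

View pics/w4.png

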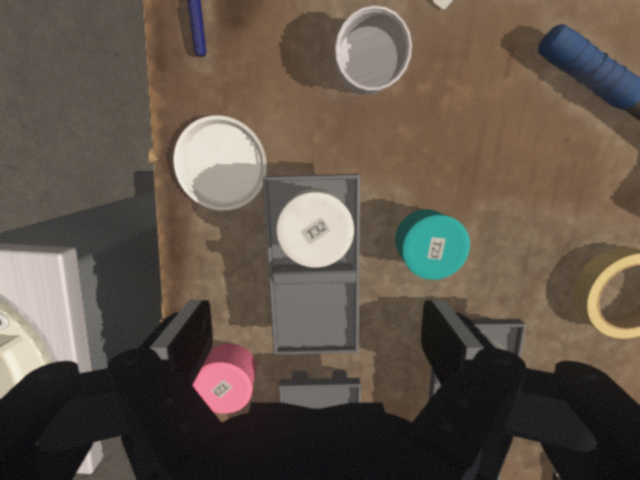

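T32 is at (315,229), which gives (436.5,224.1), directly beneath the gripper. The fingers clear the dish and the turquoise tin. Grasp.

>>> carry_out(
  plan=[
    [0, 0, 0, -0.1, 0, -5, 8.54],
    [0, 0, 0, -0.1, 0, -10, 8.54],
    [0, 0, 0, -0.1, 0, -15, 8.54],
    [0, 0, 0, -0.1, 0, -18.5, 8.54],
    [0, 0, 0, -0.1, 0, -18.5, 8.54],
    [0, 0, 0, -0.1, 0, -18.5, 5],
    [0, 0, 0, -0.1, 0, -18.5, 5],
    [0, 0, 0, -0.1, 0, -18.5, 5],
    [0, 0, 0, -0.1, 0, -18.5, 5],
    [0, 0, 0, -0.1, 0, -18.5, 5],
    [0, 0, 0, -0.1, 0, -18.5, 5],
    [0, 0, 0, -0.1, 0, -17.5, 5],
  ],
)

```text
time_s: 12.05
ee_pos: [436.8, 225.3, 64.9]
orientation: [2.158, 2.283, 0.0]
wrist_force: [0.9, -0.0, -0.1]
gripper_width: 63.3
```

>>> carry_out(
  plan=[
    [0, 0, 0, 0, 0, 4, 5],
    [0, 0, 0, 0, 0, 9, 5],
    [0, 0, 0, 0, 0, 12.5, 5],
    [0, 0, 0, 19, -23.4, 12.5, 5],
    [0, 0, 0, 19, -23.4, 12.5, 5],
    [0, 0, 0, 19, -23.4, 12.5, 5],
    [0, 0, 0, 19, -23.4, 12.5, 5],
    [0, 0, 0, 19, -23.4, 12.5, 5],
    [0, 0, 0, 19, -23.4, 12.5, 5],
    [0, 0, 0, 19, -23.4, 12.5, 5],
    [0, 0, 0, 19, -23.4, 12.5, 5],
    [0, 0, 0, 19, -23.4, 12.5, 5],
  ],
)

```text
time_s: 13.25
ee_pos: [626.0, -8.1, 189.6]
orientation: [-2.158, -2.282, 0.0]
wrist_force: [-0.8, 0.3, -0.6]
gripper_width: 63.4
```

```bash
python3 tins.py w5; python3 -c "
from h import *
c,im=snap('top','top2')
cv2.imwrite('pics/top2c.png',cv2.resize(im[150:310,200:500],None,fx=2.6,fy=2.6,interpolation=cv2.INTER_CUBIC))"
```

```text
13.3 [625.9  -7.7 189.6] [621.8  60.5 333.1] jawdir [[0.998, 0.057, -0.0], [-0.0, 0.0, -1.0]]
[313.6 378.4] [ 53. 175.] 6351.5 [[631.1, -152.6], [629.9, -123.9]]
[ 14.2 300.5] [ 17. 109.] 1212.5 [[360.1, -87.3], [395.4, -67.4]]
[333.3 271.3] [ 22. 116.] 1688.5 [[642.4, -43.5], [639.6, -29.5]]
[316.4 117.5] [ 97. 104.] 7919.0 [[620.5, 81.7], [620.7, 78.8]]
```

View pics/w5.png

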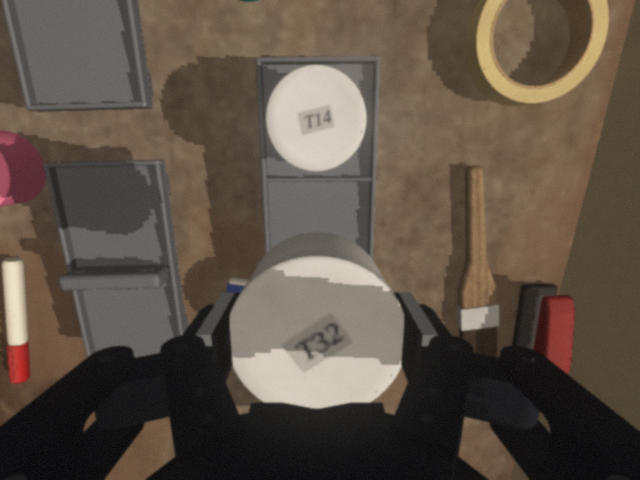

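The tin is held upright, centred over the free pocket below the filled pocket at (316,118). Place it.

>>> carry_out(
  plan=[
    [0, 0, 0, 0.1, 0, -5, 5],
    [0, 0, 0, 0.1, 0, -10, 5],
    [0, 0, 0, 0.1, 0, -12.6, 5],
    [0, 0, 0, 0.1, 0, -13.4, 5],
    [0, 0, 0, 0.1, 0, -13.4, 5],
    [0, 0, 0, 0.1, 0, -13.4, 8.54],
    [0, 0, 0, 0.1, 0, -13.4, 8.54],
    [0, 0, 0, 0.1, 0, -13.4, 8.54],
    [0, 0, 0, 0.1, 0, -13.4, 8.54],
    [0, 0, 0, 0.1, 0, -9, 8.54],
    [0, 0, 0, 0.1, 0, -4, 8.54],
    [0, 0, 0, 0.1, 0, 1, 8.54],
  ],
)

```text
time_s: 14.55
ee_pos: [627.3, -8.7, 200.6]
orientation: [-2.158, -2.282, 0.001]
wrist_force: [1.1, -0.3, -0.4]
gripper_width: 85.4
```

>>> carry_out(
  plan=[
    [0, 0, -45, -10, 8, 10, 8.54],
    [0, 0, -90, -19, 18.4, 10, 8.54],
    [0, 0, -90, -19, 18.4, 10, 8.54],
    [0, 0, -90, -19, 18.4, 10, 8.54],
    [0, 0, -90, -19, 18.4, 10, 8.54],
    [0, 0, -90, -19, 18.4, 10, 8.54],
    [0, 0, -90, -19, 18.4, 10, 8.54],
    [0, 0, -90, -19, 18.4, 10, 8.54],
    [0, 0, -90, -19, 18.4, 10, 8.54],
    [0, 0, -90, -19, 18.4, 10, 8.54],
    [0, 0, -90, -19, 18.4, 10, 8.54],
    [0, 0, -90, -19, 18.4, 10, 8.54],
  ],
)

```text
time_s: 15.75
ee_pos: [437.7, 175.2, 299.4]
orientation: [-3.14, -0.086, -0.0]
wrist_force: [-0.3, 0.2, 0.5]
gripper_width: 85.7
```

```bash
python3 tins.py w6; python3 -c "
from h import *
from tins import lids
c,im=snap('top','top3')
cv2.imwrite('pics/top3c.png',cv2.resize(im[150:310,200:500],None,fx=2.6,fy=2.6,interpolation=cv2.INTER_CUBIC))
O=np.array([629.6,-52.5]);ux=np.array([.056,-.998]);uy=np.array([.998,.056])
hsv=cv2.cvtColor(im,cv2.COLOR_BGR2HSV); m=((hsv[...,2]>185)&(hsv[...,1]<50)).astype(np.uint8)
n,l,st,ce=cv2.connectedComponentsWithStats(m)
for i in range(1,n):
    p=plane(c,ce[i],83)[0,:2]-O
    if 200<st[i,4]<600 and abs(p@uy)<40 and abs(p@ux)<200: print(ce[i].round(1),st[i],(p@ux).round(1),(p@uy).round(1))"
```

```text
15.8 [437.7 175.3 299.4] [505.3 179.6 442.9] jawdir [[0.058, -0.998, -0.0], [0.0, 0.0, -1.0]]
[381.2 404.6] [ 20. 124.] 1120.5 [[175.7, 73.7], [207.9, 84.0]]
[524.5 294.7] [ 9. 90.] 505.5 [[344.6, -84.8], [360.3, -58.9]]
[236.1 280.5] [55. 75.] 2639.5 [[343.7, 267.6], [359.5, 259.0]]
[ 66.9 104.4] [ 16. 147.] 1405.5 [[533.2, 445.2], [530.5, 419.2]]
[15.9 32.5] [33. 41.] 755.5 [[598.6, 487.3], [589.5, 457.2]]
[618.6  26.6] [48. 63.] 2284.0 [[637.5, -116.8], [624.5, -87.9]]
[532.6  24.8] [60. 79.] 3522.5 [[634.2, -30.4], [621.6, -9.8]]
[436.  26.] [63. 78.] 3660.5 [[627.8, 66.1], [615.8, 77.2]]
[312.5 184. ] [301 173  24  23 404] -45.7 -0.2
[343.4 183. ] [332 172  24  23 405] 42.3 -0.0
[373.7 182.4] [362 172  24  22 396] 128.6 -0.8
[281.9 185.5] [270 175  24  22 395] -132.9 -1.8
```

View pics/w6.png

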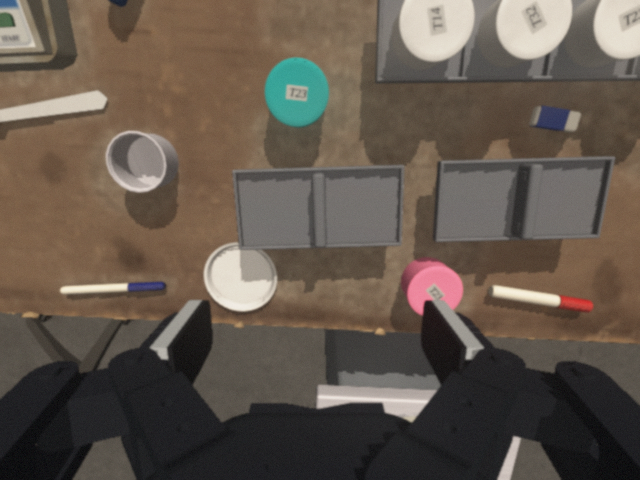

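View pics/top3c.png

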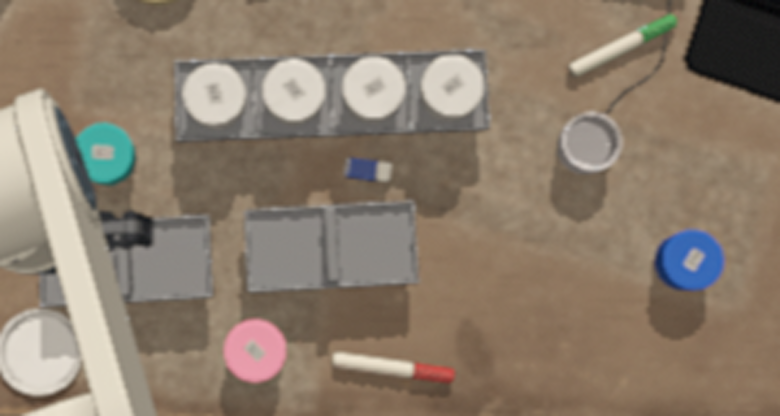

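All four lids read upright on the long carrier's centre line: own x is -133, -46, 42 and 129 mm, with |y| ≤ 2 mm. In w6 the emptied carrier has corners (234,171), (404,166), (401,244), (239,249) and its rib at column 320. The spare carrier has corners (438,160), (614,156), (605,238), (435,241) and its rib at about column 532.

```bash
python3 - <<'E'
from h import *
c=optics.calibration('wrist'); im=cv2.imread('pics/w6.png'); ct=optics.calibration('top')
hsv=cv2.cvtColor(im,cv2.COLOR_BGR2HSV)
def rep(nm,P):
    P=P[:,:2]; ctr=P.mean(0); a=((P[1]+P[2])-(P[0]+P[3]))/2; print(nm,ctr.round(1),'L',np.linalg.norm(a).round(1),'W',np.linalg.norm((P[0]+P[1]-P[2]-P[3])/2).round(1),'ang of -axis vs -y deg',np.degrees(np.arctan2(a[0],-a[1])).round(2))
rep('short w',plane(c,[(234,171),(404,166),(401,244),(239,249)],47))
rep('spare w',plane(c,[(438,160),(614,156),(605,238),(435,241)],47))
print('short rib',plane(c,[(319,172),(320.5,247)],67).round(1)[:,:2].tolist())
print('spare rib',plane(c,[(534,166),(531,236)],67).round(1)[:,:2].tolist())
# masked, colour-based rectangles: low saturation grey
m=((hsv[...,1]<35)&(hsv[...,2]>70)&(hsv[...,2]<150)).astype(np.uint8)
m[:150]=0;m[255:]=0
m=cv2.morphologyEx(m,cv2.MORPH_CLOSE,np.ones((13,13))); m=cv2.morphologyEx(m,cv2.MORPH_OPEN,np.ones((9,9)))
for k in cv2.findContours(m,cv2.RETR_EXTERNAL,cv2.CHAIN_APPROX_NONE)[0]:
    if cv2.contourArea(k)<6000: continue
    b=cv2.boxPoints(cv2.minAreaRect(k)); b=b[np.argsort(b[:,0]+0.0)]
    L=b[:2][np.argsort(b[:2,1])];Rr=b[2:][np.argsort(b[2:,1])]
    q=np.array([L[0],Rr[0],Rr[1],L[1]]); print(q.round(0).tolist()); rep('mask',plane(c,q,47))
t3=cv2.imread('pics/top0.png')
rep('short t',plane(ct,[(216,235),(280.5,233),(282,264.5),(217,267)],47))
rep('spare t',plane(ct,[(200+246/2.6,150+209/2.6),(200+413/2.6,150+202/2.6),(200+417/2.6,150+284/2.6),(200+248/2.6,150+291/2.6)],47))
cv2.imwrite('pics/w6c.png',cv2.resize(im[150:260,225:625],None,fx=2,fy=3,interpolation=cv2.INTER_CUBIC))
E
```

```text
short w [437.4 172.2] L 188.2 W 89.2 ang of -axis vs -y deg 5.14
spare w [460.8 -56.1] L 194.3 W 92.4 ang of -axis vs -y deg 4.55
short rib [[479.5, 175.3], [398.0, 168.7]]
spare rib [[498.9, -48.1], [424.3, -61.8]]
[[233.0, 170.0], [403.0, 162.0], [407.0, 244.0], [237.0, 252.0]]
mask [437.6 171.8] L 192.5 W 94.3 ang of -axis vs -y deg 6.06
[[434.0, 160.0], [612.0, 156.0], [614.0, 237.0], [436.0, 241.0]]
mask [460.9 -57.3] L 199.9 W 93.0 ang of -axis vs -y deg 4.8
short t [437.1 171.8] L 186.3 W 91.6 ang of -axis vs -y deg 3.43
spare t [457.4 -53.5] L 186.4 W 91.1 ang of -axis vs -y deg 3.83
```

View pics/w6c.png

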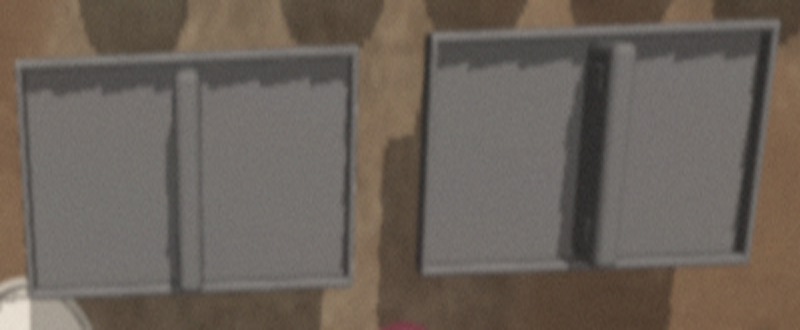

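The short carrier is measured from almost directly overhead. I'll take the same view over the spare carrier so that any bias cancels.

>>> carry_out(
  plan=[
    [0, 0, 0, 2, -22.8, 0, 8.54],
    [0, 0, 0, 2, -22.8, 0, 8.54],
    [0, 0, 0, 2, -22.8, 0, 8.54],
    [0, 0, 0, 2, -22.8, 0, 8.54],
    [0, 0, 0, 2, -22.8, 0, 8.54],
    [0, 0, 0, 2, -22.8, 0, 8.54],
    [0, 0, 0, 2, -22.8, 0, 8.54],
    [0, 0, 0, 2, -22.8, 0, 8.54],
  ],
)

```text
time_s: 16.65
ee_pos: [457.7, -52.0, 299.2]
orientation: [-3.14, -0.09, 0.0]
wrist_force: [0.1, 0.0, -0.2]
gripper_width: 85.4
```

```bash
python3 tins.py w7|head -1; python3 -c "
from h import *
c=optics.calibration('wrist');print(c)
a=cv2.imread('pics/w6.png')[155:260,220:420];b=cv2.imread('pics/w7.png')[155:260,220:420]
cv2.imwrite('pics/ab.png',cv2.resize(np.vstack([a,b]),None,fx=4,fy=2.8,interpolation=cv2.INTER_CUBIC))"
```

```text
16.7 [457.7 -51.8 299.3] [525.3 -47.6 442.7] jawdir [[0.058, -0.998, -0.0], [-0.0, 0.0, -1.0]]
{'K': array([[352.31133394,   0.        , 316.37301559],
       [  0.        , 352.31133394, 244.53251467],
       [  0.        ,   0.        ,   1.        ]]), 'position': array([525.33221038, -47.32244017, 442.69241573]), 'orientation': array([-0.21849817,  0.20572772, -1.50228725])}
```

View pics/ab.png

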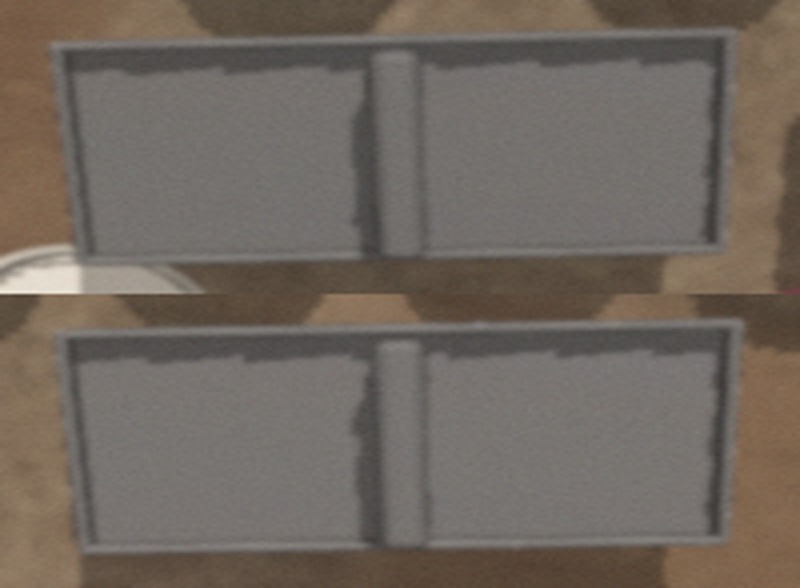

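```bash
python3 - <<'E'
from h import *
c7=optics.calibration('wrist'); s=arm.read_state()
# w6 pose: same orientation, measured position
c6=dict(c7,position=np.array([505.3,179.6,442.9]))
f=lambda q:np.array([(220+x/4,155+y/2.8) for x,y in q])
def rep(nm,c,q,rib):
    P=plane(c,f(q),47)[:,:2]; a=((P[1]+P[2])-(P[0]+P[3]))/2
    r=plane(c,f(rib),67)[:,:2]; d=r[0]-r[1]
    print(nm,P.mean(0).round(1),'L',np.linalg.norm(a).round(1),'W',np.linalg.norm((P[0]+P[1]-P[2]-P[3])/2).round(1),'deg',np.degrees(np.arctan2(a[0],-a[1])).round(2),'rib',r.mean(0).round(1),np.linalg.norm(d).round(1),np.degrees(np.arctan2(d[1],d[0])).round(2))
rep('short',c6,[(51,46),(737,31),(721,249),(79,262)],[(395,52),(402,256)])
rep('spare',c7,[(54,39),(743,26),(728,247),(83,257)],[(400,48),(407,251)])
E
```

```text
short [437.2 172.4] L 188.2 W 88.7 deg 5.08 rib [438.1 172. ] 79.5 4.85
spare [459.3 -55.8] L 188.7 W 89.5 deg 4.76 rib [460.1 -56.1] 78.9 4.91
```

The short→spare offset is (22.1, -228.2) mm and the yaw difference is under 0.5°, with rib and rim agreeing. Next I grip the rib.

>>> carry_out(
  plan=[
    [0, 0, 1, -2, 22.4, 0, 4.5],
    [0, 0, 1, -2, 22.4, 0, 4.5],
    [0, 0, 1, -2, 22.4, 0, 4.5],
    [0, 0, 1, -2, 22.4, 0, 4.5],
    [0, 0, 1, -2, 22.4, 0, 4.5],
    [0, 0, 1, -2, 22.4, -5, 4.5],
    [0, 0, 1, -2, 22.4, -10, 4.5],
    [0, 0, 1, -2, 22.4, -14, 4.5],
    [0, 0, 1, -2, 22.4, -18, 4.5],
    [0, 0, 1, -2, 22.4, -18, 4.5],
  ],
)

```text
time_s: 17.7
ee_pos: [433.9, 171.0, 115.3]
orientation: [3.137, 0.119, -0.013]
wrist_force: [-0.4, -0.1, 0.0]
gripper_width: 45.2
```

>>> carry_out(
  plan=[
    [0, 0, 0, 0, 0, 0, 4.5],
    [0, 0, 0, 0, 0, 0, 4.5],
  ],
)

```text
time_s: 17.9
ee_pos: [439.1, 172.3, 121.3]
orientation: [-3.138, -0.117, -0.005]
wrist_force: [-0.1, -0.2, 0.8]
gripper_width: 44.7
```

>>> carry_out(
  plan=[
    [0, 0, 0, -0.1, 0, -4, 4.5],
    [0, 0, 0, -0.1, 0, -6.5, 4.5],
    [0, 0, 0, -0.1, 0, -7.7, 4.5],
    [0, 0, 0, -0.1, 0, -7.7, 4.5],
    [0, 0, 0, -0.1, 0, -7.7, 0.8],
    [0, 0, 0, -0.1, 0, -7.7, 0.8],
    [0, 0, 0, -0.1, 0, -7.7, 0.8],
    [0, 0, 0, -0.1, 0, -7.7, 0.8],
    [0, 0, 0, -0.1, 0, -7.7, 0.8],
    [0, 0, 0, -0.1, 0, -7.7, 0.8],
    [0, 0, 0, -0.1, 0, -7.7, 0.8],
  ],
  squeeze=60,
)

```text
time_s: 19.0
ee_pos: [438.1, 171.7, 43.9]
orientation: [-3.139, -0.116, -0.004]
wrist_force: [-0.5, -1.0, 7.6]
gripper_width: 12.9
```

>>> carry_out(
  plan=[
    [0, 0, 0, 0, 0, 2, 0.8],
    [0, 0, 0, 0, 0, 5, 0.8],
    [0, 0, 0, 0, 0, 9, 0.8],
    [0, 0, 0, 0, 0, 12, 0.8],
    [0, 0, 0, 0.4, -4, 12, 0.8],
    [0, 0, 0, 0.8, -8, 12, 0.8],
    [0, 0, 0, 1.2, -12, 12, 0.8],
    [0, 0, 0, 1.6, -16, 12, 0.8],
    [0, 0, 0, 2, -20, 12, 0.8],
    [0, 0, 0, 2.2, -22.8, 12, 0.8],
    [0, 0, 0, 2.2, -22.8, 12, 0.8],
    [0, 0, 0, 2.2, -22.8, 12, 0.8],
  ],
)

```text
time_s: 20.2
ee_pos: [458.7, -57.1, 162.8]
orientation: [-3.139, -0.112, -0.001]
wrist_force: [0.4, 0.6, -1.8]
gripper_width: 12.4
```

>>> carry_out(
  plan=[
    [0, 0, 0, 0, 0, 0, 0.8],
    [0, 0, 0, 0, 0, 0, 0.8],
  ],
)

```text
time_s: 20.4
ee_pos: [458.7, -55.8, 162.5]
orientation: [-3.139, -0.117, -0.0]
wrist_force: [0.2, -0.2, -1.6]
gripper_width: 12.9
```

```bash
python3 -c "
from h import *
s=arm.read_state();print(s['ee_pos'],s['orientation'],s['gripper_width'])
c,a=snap('scene','sc1'); c,b=snap('wrist','w8')
cv2.imwrite('pics/c1.png',np.hstack([cv2.resize(a[170:370,230:450],(440,400)),cv2.resize(b[100:400,140:500],(360,400))]))"
```

```text
[458.71457511 -55.8209665  162.46500584] [-3.13927885e+00 -1.17280837e-01 -2.35824350e-04] 12.908675762159534
```

View pics/c1.png

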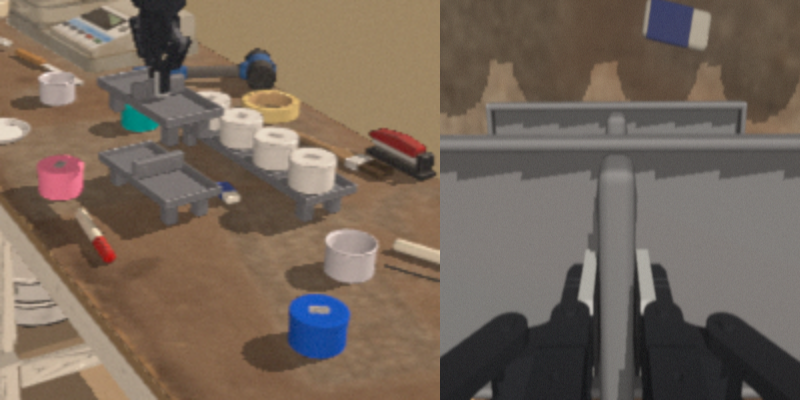

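The carrier hangs level, and its rib is aligned with the spare's in the wrist view (columns 615 and 617). Lower it to just above seating first.

>>> carry_out(
  plan=[
    [0, 0, 0, 0.15, 0, -3, 0.8],
    [0, 0, 0, 0.15, 0, -5.5, 0.8],
    [0, 0, 0, 0.15, 0, -6.6, 0.8],
    [0, 0, 0, 0.15, 0, -7.2, 0.8],
    [0, 0, 0, 0.15, 0, -7.4, 0.8],
    [0, 0, 0, 0.15, 0, -7.6, 0.8],
    [0, 0, 0, 0.15, 0, -7.8, 0.8],
    [0, 0, 0, 0.15, 0, -7.8, 0.8],
  ],
)

```text
time_s: 21.3
ee_pos: [460.6, -56.7, 84.6]
orientation: [3.139, 0.115, 0.001]
wrist_force: [-0.6, -0.7, -2.4]
gripper_width: 12.9
```

The legs are about 2 mm above the floors with no contact force, so they are already inside the rim. Set down, release and retreat.

>>> carry_out(
  plan=[
    [0, 0, 0, 0, 0, -0.1, 0.8],
    [0, 0, 0, 0, 0, -0.15, 0.8],
    [0, 0, 0, 0, 0, -0.15, 0.8],
    [0, 0, 0, 0, 0, -0.15, 4.5],
    [0, 0, 0, 0, 0, -0.15, 4.5],
    [0, 0, 0, 0, 0, -0.15, 4.5],
    [0, 0, 0, 0, 0, -0.15, 4.5],
    [0, 0, 0, 0, 0, 2, 4.5],
    [0, 0, 0, 0, 0, 6, 4.5],
    [0, 0, 0, 0, 0, 11, 4.5],
    [0, 0, 0, 0, 0, 16, 4.5],
    [0, 0, 0, 0, 0, 20, 4.5],
  ],
)

```text
time_s: 22.5
ee_pos: [460.5, -56.7, 287.3]
orientation: [3.139, 0.115, 0.003]
wrist_force: [0.4, -1.3, 0.7]
gripper_width: 45.2
```

>>> carry_out(
  plan=[
    [0, 0, 0, -4, -15, 0, 4.5],
    [0, 0, 0, -4, -15, 0, 4.5],
    [0, 0, 0, -4, -15, 0, 4.5],
    [0, 0, 0, -4, -15, 0, 4.5],
    [0, 0, 0, -4, -15, 0, 4.5],
  ],
)

```text
time_s: 23.0
ee_pos: [419.8, -207.8, 284.2]
orientation: [-3.139, -0.11, 0.0]
wrist_force: [0.3, -0.1, -0.9]
gripper_width: 44.9
```

```bash
python3 -c "
from h import *
s=arm.read_state();print(s['time_s'],s['ee_pos'],s['wrist_force'])
c,a=snap('scene','sc2'); c,b=snap('top','top4'); c,d=snap('wrist','w9')
cv2.imwrite('pics/c2.png',np.hstack([cv2.resize(a[190:350,250:410],(400,400)),cv2.resize(d[:300,120:420],(400,400))]))
O=np.array([629.6,-52.5]);ux=np.array([.056,-.998]);uy=np.array([.998,.056]);ct=optics.calibration('top')
hsv=cv2.cvtColor(b,cv2.COLOR_BGR2HSV); m=((hsv[...,2]>185)&(hsv[...,1]<50)).astype(np.uint8)
n,l,st,ce=cv2.connectedComponentsWithStats(m)
for i in range(1,n):
    p=plane(ct,ce[i],83)[0,:2]-O
    if 200<st[i,4]<600 and abs(p@uy)<40 and abs(p@ux)<200: print(ce[i].round(1),(p@ux).round(1),(p@uy).round(1))
print(np.abs(b[190:222,412:442].astype(int)-cv2.imread('pics/top0.png')[190:222,412:442]).mean(),np.abs(b[220:252,162:194].astype(int)-cv2.imread('pics/top0.png')[220:252,162:194]).mean())"
```

```text
23.0 [ 419.76538368 -207.78674515  284.1985186 ] [ 0.2536233  -0.12032742 -0.93417703]
[373.7 182.3] 128.6 -0.8
[312.5 184. ] -45.7 -0.2
[343.4 183. ] 42.3 -0.0
[281.9 185.5] -132.9 -1.8
29.863541666666666 4.14453125
```

View pics/c2.png

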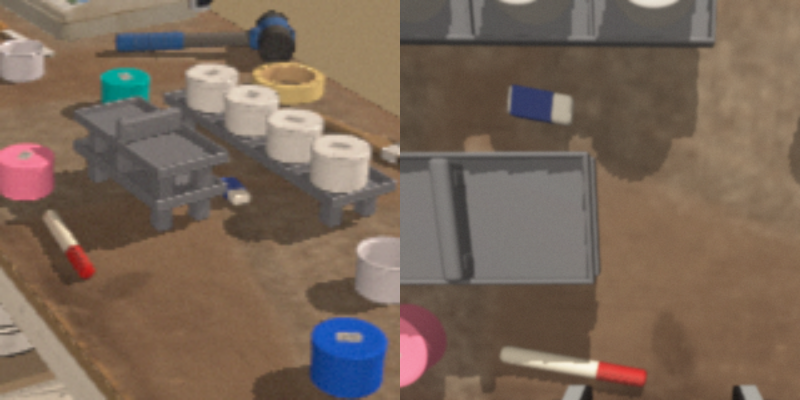

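The stack is level and aligned, and all four tins are in place. The image difference at open tin (427,204) is probably the arm covering it, so I'll check against an uncovered frame and verify the stack's height.

```bash
python3 -c "
from h import *
t0=cv2.imread('pics/top0.png').astype(int)
for n in ('top1','top2','top3','top4'):
    b=cv2.imread(f'pics/{n}.png').astype(int); print(n,[np.abs(b-t0)[r:r+32,q:q+30].mean().round(1) for r,q in ((190,412),(220,162))])
a=cv2.imread('pics/sc1.png').astype(int);b=cv2.imread('pics/sc2.png').astype(int);s0=cv2.imread('pics/scene0.png').astype(int)
print('scene open tin region',np.abs(b-a)[280:315,388:425].mean().round(1),np.abs(b-s0)[280:315,388:425].mean().round(1))
b=cv2.imread('pics/top4.png');cv2.imwrite('pics/top4c.png',cv2.resize(b[150:310,160:480],None,fx=2.4,fy=2.4))"
```

```text
top1 [np.float64(14.2), np.float64(14.2)]
top2 [np.float64(12.1), np.float64(12.1)]
top3 [np.float64(4.2), np.float64(44.6)]
top4 [np.float64(29.9), np.float64(4.2)]
scene open tin region 2.6 2.5
```

View pics/top4c.png

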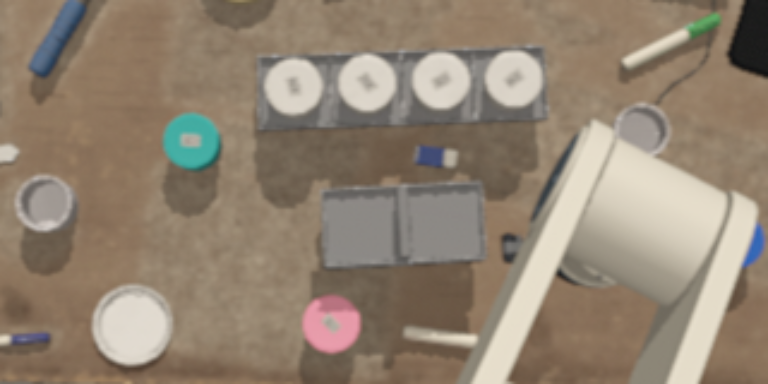

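```bash
python3 -c "
from h import *
from station import workorder
ct=optics.calibration('top')
P=plane(ct,[(160+x/2.4,150+y/2.4) for x,y in ((322,190),(481,183),(485,260),(323,268))],86)
print(P.mean(0).round(1)); print(workorder.hand_in())"
```

```text
[457.  -54.2  86. ]
the job is handed in; nothing more can be done
None
```

The three loose lidded tins went into the free pockets of the long carrier. I then stacked the emptied two-pocket carrier on the spare one and handed the job in at about 23 s of robot time.

Last checks:
- **Tins:** all four lids sit at own x of about -133, -46, 42 and 129 mm, within 2 mm of the carrier's centre line, and they look upright in the pictures.
- **Stack:** it looks level and aligned. The top camera puts its centre at (457.0, -54.2), against (457.4, -53.5) for the spare carrier measured the same way. I did not measure the stack's height directly. The carrier was set down with the tool 39 mm above where it gripped it, and it looks seated in the pictures.
- **Open tins:** neither moved. The image difference flagged at one of them in the last top view was the arm covering it, and the scene camera shows that tin unchanged.
- **Disagreement:** the wrist and top cameras differed by 2–4 mm and about 1° on where the two-pocket carriers stand. I therefore placed the carrier using the offset between the two carriers, each seen from the same wrist viewpoint.

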